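# Re-sort the pump kit trays

### The arm

A 6-joint arm with a two-finger parallel gripper is mounted at the origin on the work surface. World frame = base frame: x ahead of the robot, y to its left, z up, the work surface at z = 0. Lengths are in mm, angles in rad, forces in N, time in s.
With the tool pointing down it reaches from about 275 to 1000 mm from the base axis. Payload 8.4 kg.
Tool frame: the origin (TCP) lies between the finger pads; the fingertips stand r.finger_overhang ahead of it and the grasp point (between the pads) is the TCP (r.finger_overhang is the distance from the TCP to the fingertips, in mm); z points along the fingers, y is the line along which they close (so a half turn about z gives the same grasp; the last joint's range is limited). The gripper opens to 85 mm and grips with 20 to 120 N. Pads are 22 mm wide; open, the fingers measure 114 mm over their backs; the gripper's body (76 mm by 85 mm) begins 54 mm behind the grasp point. The pads swing forward as they close: fully open they stand 13 mm farther back than shut.
Start: joints at [-1.232, 0.353, 1.633, -0, 1.155, -0.002], TCP at [208.899, -589.058, 218.881] pointing down, gripper open.
Joint ranges: [-2.63, 2.63], [-0.92, 2.1], [0.06, 2.66], [-1.3, 4.44], [0, 2.69], [-3.02, 3.02]. Speed limits (rad/s): [2.22, 2.22, 2.79, 3.14, 3.14, 3.14].

### API

Orientations are given as [roll, pitch, yaw] about the fixed x, y, z axes, in that order (R = Rz(yaw) Ry(pitch) Rx(roll)).
In Python, from rig import r, cams, sign_off gives the robot as it stands.
- The arm moves only by the shell command python3 -m crank 'ROWS' [FORCE]. ROWS is JSON, a list of rows, each a list of 7 numbers: the shift along the tool's x, y, z in m, then the turn, a rotation vector about the tool's x, y, z in rad, then the closure, from 0 (fully open) to 1 (shut). In form: [[dx, dy, dz, ax, ay, az, gripper], ...]. A call has 1 to 5 rows; each row is the pose to reach, as a shift and turn from the pose commanded when the call began, along the tool's axes at that moment; what a row does not reach only later rows make up. A row lasts 1/10 s, in which the tool goes at most 50 mm and 8.59 degrees, less where a joint would pass 70% of its speed; a pose out of reach is approached as far as the arm can. A call with a gripper value outside its range is refused whole. The fingers move at their own pace and stop on an object; FORCE is the grip in N (left out, the last holds). Time passes only in rows, so rows that repeat a pose let the fingers close. It gives the time, the measured TCP pose, the force, the opening and the grip force at its end, in the units of the state.
- r.sense(): the state, without advancing time (a new reading comes with each control period).
- cams.grab_frame(name): name is "scene" or "top" or "wrist"; returns a dict with "image" (400x640x3 uint8, red, green, blue), "fx", "fy", "cx", "cy" (pixels), "D" ([k1, k2, p1, p2, k3] as OpenCV has them; the pictures are not rectified), "position" and "orientation" of the camera in the world. Camera axes: x right, y down, z forward; pixel columns grow to the right and rows downward; lengths in mm; the calibration is good to about 2 mm. A picture is of the moment at which its call begins. There is no depth.
- sign_off(): hands the job in; it is judged then, once.
The state is a dict: "clock": time; "qpos": joint angles; "qvel": joint speeds; "joint_efforts": joint torques, N m; "eef_pos": TCP position; "tcp_rot": TCP orientation; "contact_force": force on the tool from outside, world axes, zero at the start; "wrist_torque": the same for the moment, N m; "opening": opening from 0.0 (shut) to 1.0 (fully open); "grasp_force": force on a finger pad.
Only numpy, scipy, OpenCV 4.12 (cv2) and the standard library are available. Lean on these libraries where they do the work, as an engineer would, in place of code of your own. Each camera call takes 0.05 s, during which the arm holds its last target. There are 200 camera calls.

### The job

The three machined parts lie in each other's trays: put the steel housing in the blue tray, the flanged aluminium cover in the yellow tray and the brass bush in the red tray, each upright and centred; the rubber pad is free for parking a part meanwhile. The copper seal ring must end up lying flat and centred on top of the housing, round its hub. Do not tip any of the three parts over on the way, and leave the black sleeve and the grease jar standing where they are.

Things in the scene. Friction and masses are not known exactly. Their poses are not given: they have to be found in the camera images.
- housing: Steel pump housing, loose, a solid upright cylinder 58 mm in diameter and 60 mm high, with a hub 22 mm in diameter standing 6 mm above the middle of its flat top (66 mm in all); grip it round the cylinder. About 0.5 kg. At the start it stands in the yellow tray. Origin: centre of its underside; z is up along its axis.
- cover: Flanged aluminium cover, loose, silvery: a round flange 76 mm in diameter and 10 mm thick with six dark screw holes, lying flange down, and on it a central boss 34 mm in diameter that reaches 48 mm above the underside; grip it by the boss. About 0.3 kg. At the start it lies in the red tray. Origin: centre of its underside; z is up along its axis.
- bush: Brass flanged bush, loose, yellow metal: a tube 42 mm in diameter outside, 28 mm inside, 52 mm high in all, standing on a foot flange 56 mm in diameter and 8 mm thick. About 0.3 kg. At the start it stands in the blue tray. Origin: centre of its underside; z is up along its axis.
- seal_ring: Copper seal ring, loose, 58 mm outside and 44 mm inside diameter, 8 mm thick, about 0.07 kg, lying flat on the bare bench at the start; it drops loosely over the housing's hub. Origin: centre of its underside; z is its axis.
- blue_tray: Blue shallow square tray fixed to the bench, 110 by 110 mm outside, walls 4 mm thick and 10 mm high, inner floor 4 mm above the bench. Home of the housing. Origin: centre of its underside, on the bench; x and y along its sides.
- yellow_tray: Yellow tray fixed to the bench, same size and origin as the blue one. Home of the cover.
- red_tray: Red tray fixed to the bench, same size and origin as the blue one. Home of the bush.
- rubber_pad: Black square rubber pad with thin grey lines, fixed to the bench, 110 by 110 mm, 4 mm thick, empty at the start: a free spot for parking a part. Origin: centre of its underside, on the bench.
- sleeve: Black tube 46 mm outside and 34 mm inside diameter, 65 mm high, standing loose on the bench among the trays; a bystander to be left alone. Origin: centre of its underside.
- grease_jar: Round jar with a green cap and paper label, 52 mm in diameter, 65 mm high, standing loose on the bench; a bystander to be left alone. Origin: centre of its underside.
Things that resemble listed ones, but are neither listed nor needed, are in the scene too. There is more than one size of the bush; the one meant has the size given above.

How it is judged (in metres and radians):
At the end, for the whole second after the job is handed in: Housing in the blue, cover in the yellow, bush in the red tray: upright (0.1 rad) on the tray floor, centre within 15 mm of the tray centre; seal ring flat (0.1 rad) on the housing top round the hub, within 12 mm of its centre; all released and at rest (horizontal distance between housing and blue_tray below 0.015 m and z of housing in the frame of blue_tray below 0.009 m and angle between each of housing, cover, bush, seal_ring's own z axis and vertical below 0.1 rad and linear speed of each of housing, cover, bush, seal_ring below 0.02 m/s and horizontal distance between cover and yellow_tray below 0.015 m and z of cover in the frame of yellow_tray below 0.009 m and horizontal distance between bush and red_tray below 0.015 m and z of bush in the frame of red_tray below 0.009 m and horizontal distance between seal_ring and housing below 0.012 m and z of seal_ring in the frame of housing between 0.057 and 0.0635 m); the robot touches nothing.
It fails at once if a machined part is tipped over (leans more than 0.7 rad) (angle between any of housing, cover, bush's own z axis and vertical above 0.7 rad).
It fails at once if the sleeve or the grease jar is shifted by more than 25 mm or tipped (distance of any of sleeve, grease_jar from where it was at the start of the episode above 0.025 m or angle between any of sleeve, grease_jar's own z axis and vertical above 0.4 rad).
It also fails if it takes over 128 s, if anything falls off the work surface, if the arm or the gripper's body presses on something with over 40 N, if the wrist force passes 120 N, or if a joint passes its speed limit or range.

## Working session

There is one attempt and no reset: what is moved stays moved. The work goes in short steps, Python scripts to look and compute and a shell command to move; the robot and the scene stay as the last step left them, time stands still between calls to the robot, and variables do not carry over. Pictures are saved under pics/ and viewed, at most 14 in all, crops included, and the job is handed in when it is done.

```bash
ls; mkdir -p pics
python3 - <<'E'
from rig import r,cams
import cv2
print(r.sense(), r.finger_overhang)
for n in("scene","top"):
    f=cams.grab_frame(n); print(n,{k:v for k,v in f.items() if k!="image"})
    cv2.imwrite(f"pics/{n}0.png",f["image"][:,:,::-1])
E
```

```text
pics
{'clock': 0.0, 'qpos': array([-1.23242153e+00,  3.53680418e-01,  1.63412453e+00,  1.04866694e-05,
        1.15520303e+00, -2.40104353e-03]), 'qvel': array([ 1.89546919e-03, -3.32291813e-04, -1.51830846e-03,  7.78723493e-06,
       -1.51576845e-03, -8.57692236e-04]), 'joint_efforts': array([ 2.75539547e-03, -6.05247831e+01, -3.42065942e+01,  1.25041461e-04,
        9.20624589e-03,  2.32526361e-05]), 'eef_pos': array([ 208.72609002, -588.59561431,  218.14564949]), 'tcp_rot': array([-3.14017735e+00, -1.29862437e-05,  3.40771592e-01]), 'contact_force': array([0.65952412, 0.19761893, 0.76592136]), 'wrist_torque': array([-0.00554565, -0.01401345,  0.01407689]), 'grasp_force': 0.0, 'opening': 1.0022225467386061} 19.0
scene {'fx': 426.0603064866903, 'fy': 426.0603064866903, 'cx': 320.2335265886015, 'cy': 195.86915052103126, 'D': array([0.01874098, 0.        , 0.        , 0.        , 0.        ]), 'position': array([1222.32834865, -406.10995334,  683.633478  ]), 'orientation': array([-2.2567805 , -0.01969557,  1.10577264])}
top {'fx': 509.40811262394607, 'fy': 509.40811262394607, 'cx': 322.7830365676591, 'cy': 192.40148205960645, 'D': array([-0.15884301,  0.        ,  0.        ,  0.        ,  0.        ]), 'position': array([ 450.14599826,  -44.36440545, 1062.02782407]), 'orientation': array([-3.05366156, -0.01547553, -1.58654914])}
```

View pics/top0.png

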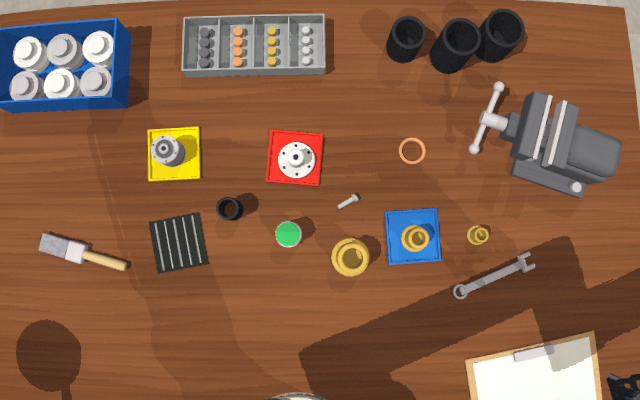

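View pics/scene0.png

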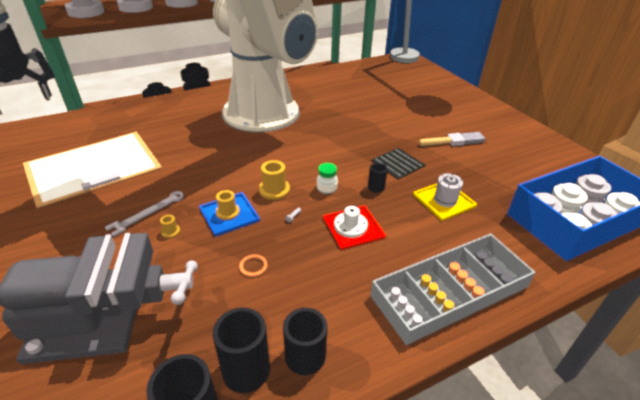

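The top view shows the yellow tray with the housing near (168,151), the red tray with the cover near (296,159), and the blue tray with the bush near (415,238). The pad is at (179,243), the ring at (412,151), the sleeve at (229,209) and the jar at (288,234). The bushes at (350,257) and (478,235) are decoys.

```bash
cat > h.py <<'E'
import cv2,numpy as np
from scipy.spatial.transform import Rotation as R
from rig import r,cams
def ray(f,px,z):
    K=np.array([[f["fx"],0,f["cx"]],[0,f["fy"],f["cy"]],[0,0,1]])
    p=cv2.undistortPoints(np.array(px,float).reshape(-1,1,2),K,f["D"]).reshape(-1,2)
    d=R.from_euler("xyz",f["orientation"]).apply(np.c_[p,np.ones(len(p))])
    c=np.array(f["position"]); return (c+d*((z-c[2])/d[:,2])[:,None])[:,:2]
def blobs(m,amin=100):
    c,_=cv2.findContours(m.astype(np.uint8),cv2.RETR_EXTERNAL,cv2.CHAIN_APPROX_NONE)
    return sorted([k for k in c if cv2.contourArea(k)>amin],key=cv2.contourArea,reverse=True)
def hsv(f): return cv2.cvtColor(f["image"],cv2.COLOR_RGB2HSV)
def rect(f,c,z):
    # centre, sizes, angle of the contour once cast on plane z
    return cv2.minAreaRect(ray(f,c,z).astype(np.float32))
def circ(f,c,z):
    q=ray(f,cv2.convexHull(c),z).astype(np.float32); (x,y),R_=cv2.minEnclosingCircle(q); return np.round([x,y,2*R_],1)
E
python3 - <<'E'
from h import *
f=cams.grab_frame("top"); H=hsv(f); h,s,v=cv2.split(H)
inb=lambda x0,x1,y0,y1:(lambda m:(m.__setitem__((slice(y0,y1),slice(x0,x1)),1),m)[1])(np.zeros(h.shape,np.uint8))
boxes=dict(yellow=(140,210,118,190),red=(258,330,122,192),blue=(378,448,200,270))
rng=dict(yellow=((h>24)&(h<34)&(s>150)),red=(((h<5)|(h>174))&(s>180)&(v>120)),blue=((h>95)&(h<125)&(s>120)))
for k in boxes:
    m=rng[k]&(inb(*boxes[k])>0); c=blobs(m)[0]; t=rect(f,c,10); print(k,np.round(t[0],1),np.round(t[1],1),round(t[2],1))
    hull=cv2.drawContours(np.zeros(h.shape,np.uint8),[cv2.convexHull(c)],-1,1,-1)>0
    for nm,sel in dict(gray=s<70,brass=(h>15)&(h<35)&(s>90)).items():
        for b in blobs(hull&sel,150): print("  part",nm,[(z,circ(f,b,z)) for z in (12,56,64)])
m=(h<14)&(s>110)&(v>170)&(inb(390,435,130,172)>0)
for b in blobs(m,50): print("ring",circ(f,b,8))
m=(h>50)&(h<80)&(s>120)&(inb(265,310,215,255)>0)
for b in blobs(m): print("jar",circ(f,b,65))
print("pad",ray(f,[[179,243]],4),"sleeve",ray(f,[[230,208]],65))
print("hub,boss,bush top",ray(f,[[164,149]],70),ray(f,[[296,157]],52),ray(f,[[415,238]],56))
crop=f["image"][110:280,130:450]; cv2.imwrite("pics/crop.png",cv2.resize(crop[:,:,::-1],None,fx=2.5,fy=2.5,interpolation=cv2.INTER_CUBIC))
E
```

```text
yellow [630.2 252.2] [111.3 111.1] 2.0
  part gray [(12, array([635.5, 263.9,  76.8])), (56, array([627.7, 251. ,  73.5])), (64, array([626.3, 248.7,  73. ]))]
  part brass [(12, array([630. , 251.7, 152.1])), (56, array([622.5, 239.3, 145.8])), (64, array([621.1, 237.1, 144.6]))]
red [617.2  -3.3] [111.7 111.3] 84.2
  part gray [(12, array([612. ,  -7.3,  76.5])), (56, array([605.2,  -8.9,  73.3])), (64, array([603.9,  -9.2,  72.7]))]
blue [ 450.  -247.2] [110.  111.5] 3.1
  part brass [(12, array([ 445.1, -250.8,   57.3])), (56, array([ 445.3, -242.1,   54.9])), (64, array([ 445.3, -240.5,   54.4]))]
ring [ 629.4 -251.8   57.9]
jar [458.    9.5  44. ]
pad [[441.41480725 239.74955689]] sleeve [[509.65698491 121.62423498]]
hub,boss,bush top [[628.81826321 254.27889509]] [[610.91566379  -8.85181179]] [[ 445.06832874 -243.0201585 ]]
```

View pics/crop.png

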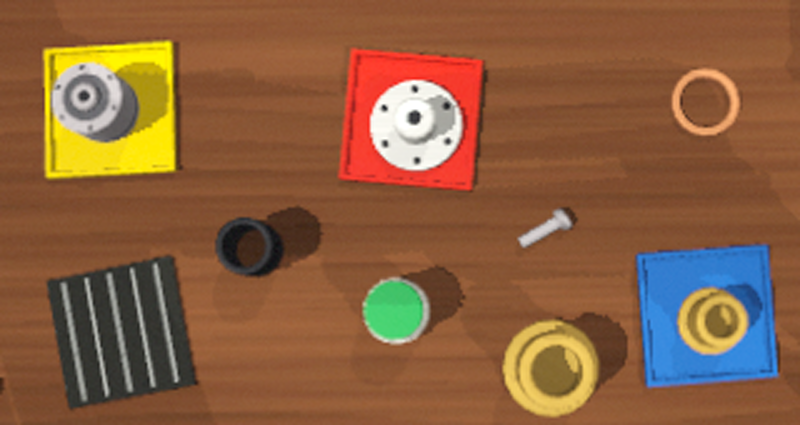

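The crop confirms the part positions: hub (84,96), cover boss (414,120), bush top (719,320), pad centre (122,332). Next I move toward the bush and turn the tool to yaw 0.

```bash
python3 -m crank '[[0.033,-0.024,0,0,0,0.068,0],[0.066,-0.048,0,0,0,0.136,0],[0.099,-0.072,0,0,0,0.204,0],[0.132,-0.096,0,0,0,0.272,0],[0.165,-0.12,0,0,0,0.3408,0]]' 60; python3 -m crank '[[0.02,-0.03,0,0,0,0,0],[0.04,-0.07,0,0,0,0,0],[0.06,-0.11,0,0,0,0,0],[0.08,-0.14,0,0,0,0,0],[0.08,-0.14,0,0,0,0,0]]'
```

```text
clock: 0.65
eef_pos: [324.9, -419.3, 218.7]
tcp_rot: [-3.141, 0.0, -0.003]
contact_force: [0.4, -0.4, 0.4]
opening: 1.001
grasp_force: 0.0
clock: 1.15
eef_pos: [405.8, -277.6, 218.9]
tcp_rot: [-3.141, -0.0, 0.003]
contact_force: [0.1, 0.1, 0.1]
opening: 0.996
grasp_force: 0.0
```

```bash
python3 -m crank '[[0.02,-0.015,0,0,0,0,0],[0.039,-0.028,0,0,0,0,0],[0.039,-0.028,0,0,0,0,0],[0.039,-0.028,0,0,0,0,0]]'
python3 - <<'E'
from h import *
f=cams.grab_frame("wrist"); print(f["position"],f["orientation"])
cv2.imwrite("pics/w1.png",f["image"][:,:,::-1])
h,s,v=cv2.split(hsv(f))
for b in blobs((h>15)&(h<35)&(s>90),500)[:4]: print("brass",cv2.boundingRect(b),[(z,circ(f,b,z)) for z in (12,56)])
for b in blobs((h>95)&(h<125)&(s>120),2000)[:1]: t=rect(f,b,10);print("tray",t)
E
```

```text
clock: 1.55
eef_pos: [443.0, -253.0, 218.6]
tcp_rot: [3.142, 0.001, 0.001]
contact_force: [-0.7, 0.1, 0.2]
opening: 1.002
grasp_force: 0.0
[ 522.20030394 -252.51781619  372.78482961] [ 2.82521015e+00  8.42828440e-04 -1.57056558e+00]
brass (163, 165, 81, 77) [(12, array([ 399. , -104.8,  114.2])), (56, array([ 414. , -122.8,  100.3]))]
brass (413, 148, 41, 37) [(12, array([ 447.6, -386.4,   52.1])), (56, array([ 456.7, -370. ,   45.7]))]
brass (304, 164, 29, 28) [(12, array([ 434.1, -248.3,   35.1])), (56, array([ 444.8, -248.8,   30.8]))]
brass (297, 145, 45, 45) [(12, array([ 444.3, -250.4,   57. ])), (56, array([ 453.8, -250.6,   50. ]))]
tray ((449.760986328125, -247.0670166015625), (110.57762145996094, 110.16297149658203), 3.054271697998047)
```

View pics/w1.png

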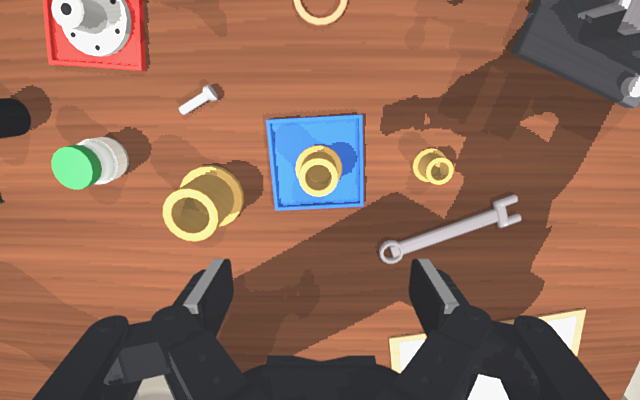

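The wrist view shows the bush in the blue tray at about (318,172), with its flange and rim agreeing on (444.7,-249.5). I descend, grip and lift.

```bash
python3 -m crank '[[0.0015,-0.0035,0.04,0,0,0,0],[0.0015,-0.0035,0.085,0,0,0,0],[0.0015,-0.0035,0.13,0,0,0,0],[0.0015,-0.0035,0.16,0,0,0,0],[0.0015,-0.0035,0.18,0,0,0,0]]'; python3 -m crank '[[0,0,0,0,0,0,0],[0,0,0,0,0,0,0.5],[0,0,0,0,0,0,1],[0,0,0,0,0,0,1],[0,0,0,0,0,0,1]]' 60;  python3 -m crank '[[0,0,0,0,0,0,1],[0,0,0,0,0,0,1],[0,0,0,0,0,0,1],[0,0,-0.005,0,0,0,1],[0,0,-0.02,0,0,0,1]]'
```

```text
clock: 2.1
eef_pos: [442.6, -249.4, 36.5]
tcp_rot: [-3.14, 0.003, -0.001]
contact_force: [0.6, 0.4, -0.6]
opening: 1.0
grasp_force: 0.0
clock: 2.6
eef_pos: [445.8, -250.2, 40.8]
tcp_rot: [3.14, -0.002, 0.0]
contact_force: [-3.3, -0.7, 13.4]
opening: 0.436
grasp_force: 58.5
clock: 3.1
eef_pos: [443.9, -248.7, 58.7]
tcp_rot: [-3.141, 0.002, 0.0]
contact_force: [0.9, -0.5, -4.3]
opening: 0.434
grasp_force: 60.5
```

```bash
python3 -m crank '[[0,0,-0.03,0,0,0,1],[0,-0.01,-0.06,0,0,0,1],[0,-0.03,-0.08,0,0,0,1],[0,-0.06,-0.08,0,0,0,1],[0,-0.1,-0.08,0,0,0,1]]';python3 -m crank '[[0,-0.04,0,0,0,0,1],[0,-0.08,0,0,0,0,1],[0,-0.12,0,0,0,0,1],[0,-0.16,0,0,0,0,1],[0,-0.2,0,0,0,0,1]]';python3 -m crank '[[0,-0.04,0,0,0,0,1],[0,-0.08,0,0,0,0,1],[0,-0.12,0,0,0,0,1],[0,-0.16,0,0,0,0,1],[-0.002,-0.19,0,0,0,0,1]]'; python3 -m crank '[[0,0,0,0,0,0,1],[0,0,0.03,0,0,0,1],[0,0,0.06,0,0,0,1],[0,0,0.08,0,0,0,1],[0,0,0.085,0,0,0,1]]'
```

```text
clock: 3.6
eef_pos: [445.3, -149.2, 140.2]
tcp_rot: [3.141, -0.002, -0.002]
contact_force: [0.6, -0.1, -3.5]
opening: 0.43
grasp_force: 60.9
clock: 4.1
eef_pos: [444.2, 52.3, 139.3]
tcp_rot: [-3.142, -0.0, 0.0]
contact_force: [0.9, -0.8, -3.4]
opening: 0.43
grasp_force: 61.0
clock: 4.6
eef_pos: [442.6, 243.0, 139.4]
tcp_rot: [-3.141, -0.001, 0.001]
contact_force: [0.5, 0.1, -3.7]
opening: 0.426
grasp_force: 61.0
clock: 5.1
eef_pos: [441.1, 239.4, 52.1]
tcp_rot: [3.14, 0.004, -0.0]
contact_force: [-1.1, -0.3, -3.2]
opening: 0.432
grasp_force: 61.1
```

```bash
python3 -m crank '[[0,0,0.007,0,0,0,1],[0,0,0.011,0,0,0,1],[0,0,0.0135,0,0,0,1],[0,0,0.0145,0,0,0,1],[0,0,0.0145,0,0,0,1]]'
```

```text
clock: 5.6
eef_pos: [443.5, 241.0, 41.0]
tcp_rot: [-3.141, -0.001, 0.0]
contact_force: [-3.3, -2.2, 9.3]
opening: 0.435
grasp_force: 64.2
```

```bash
python3 -m crank '[[0,0,0.0005,0,0,0,1],[0,0,0.0005,0,0,0,0.4],[0,0,0.0005,0,0,0,0],[0,0,0.0,0,0,0,0],[0,0,0.0,0,0,0,0]]'; python3 -m crank '[[0,0,-0.02,0,0,0,0],[0,0,-0.06,0,0,0,0],[0.0,0,-0.1,0,0,0,0],[0.02,0,-0.14,0,0,0,0],[0.05,0,-0.18,0,0,0,0]]';  python3 -m crank '[[0.04,0,0,0,0,0,0],[0.08,-0.0,0,0,0,0,0],[0.12,-0.01,0,0,0,0,0],[0.138,-0.015,0,0,0,0,0],[0.138,-0.015,0,0,0,0,0]]';python3 -m crank '[[0,0,0,0,0,0,0]]';  python3 - <<'E'
from h import *
f=cams.grab_frame("wrist"); print(f["position"],r.sense()["eef_pos"])
cv2.imwrite("pics/w2.png",f["image"][:,:,::-1])
h,s,v=cv2.split(hsv(f))
for b in blobs((h>22)&(h<34)&(s>120),500)[:4]: print("yel",cv2.boundingRect(b),rect(f,b,10))
E
```

```text
clock: 6.1
eef_pos: [443.0, 240.8, 39.6]
tcp_rot: [-3.141, -0.0, -0.0]
contact_force: [0.2, -0.9, -0.3]
opening: 0.999
grasp_force: 0.0
clock: 6.6
eef_pos: [491.9, 240.5, 221.2]
tcp_rot: [3.141, 0.001, 0.001]
contact_force: [1.0, 1.2, 0.0]
opening: 0.998
grasp_force: 0.0
clock: 7.1
eef_pos: [632.8, 255.9, 218.6]
tcp_rot: [-3.141, -0.0, -0.001]
contact_force: [-0.6, -0.1, 0.3]
opening: 1.001
grasp_force: 0.0
clock: 7.2
eef_pos: [630.1, 255.4, 218.6]
tcp_rot: [3.141, 0.002, -0.0]
contact_force: [-0.1, -0.0, -0.0]
opening: 0.997
grasp_force: 0.0
[709.45032501 255.92571303 372.72872878] [629.66019891 255.40214927 218.8821766 ]
yel (274, 121, 96, 94) ((630.19677734375, 253.56033325195312), (111.29267120361328, 110.86248779296875), 2.1242570877075195)
```

View pics/w2.png

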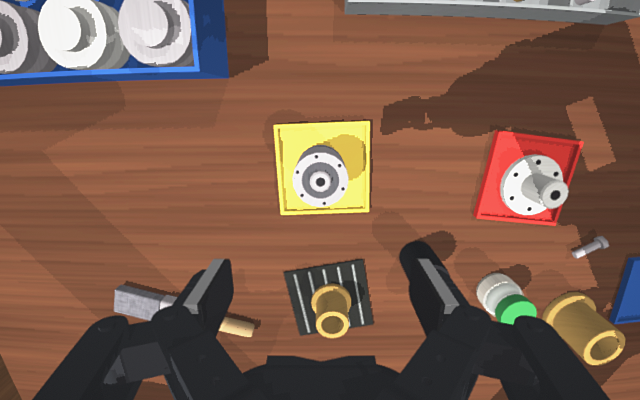

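The bush stands on the pad, its top at about (332,323). The housing's hub is at (320,182) in the yellow tray.

Run:
```python
from h import *
f=cams.grab_frame("wrist")
print(ray(f,[[320,182]],70),ray(f,[[320,179.5]],64),ray(f,[[332,323]],56))
```

```text
[[630.05061572 256.75064752]] [[631.13568167 256.76389887]] [[444.8966052  242.03718727]]
```

```bash
python3 -m crank '[[0.0005,-0.0008,0.04,0,0,0,0],[0.0005,-0.0008,0.085,0,0,0,0],[0.0005,-0.0008,0.13,0,0,0,0],[0.0005,-0.0008,0.16,0,0,0,0],[0.0005,-0.0008,0.177,0,0,0,0]]'; python3 -m crank '[[0,0,0,0,0,0,0],[0,0,0,0,0,0,0.3],[0,0,0,0,0,0,1],[0,0,0,0,0,0,1],[0,0,0,0,0,0,1]]' 100;  python3 -m crank '[[0,0,0,0,0,0,1],[0,0,0,0,0,0,1],[0,0,0,0,0,0,1],[0,0,-0.005,0,0,0,1],[0,0,-0.02,0,0,0,1]]'
```

```text
clock: 7.8
eef_pos: [628.9, 255.8, 39.9]
tcp_rot: [3.14, 0.004, 0.0]
contact_force: [-0.3, 0.3, -0.3]
opening: 0.999
grasp_force: 0.0
clock: 8.3
eef_pos: [633.1, 256.9, 45.9]
tcp_rot: [-3.14, -0.004, 0.0]
contact_force: [-1.8, -3.8, 12.2]
opening: 0.599
grasp_force: 101.7
clock: 8.8
eef_pos: [630.2, 256.1, 62.2]
tcp_rot: [3.141, 0.002, -0.0]
contact_force: [-0.7, 0.1, -4.2]
opening: 0.594
grasp_force: 104.4
```

```bash
python3 -m crank '[[0,0,-0.03,0,0,0,1],[0,0,-0.06,0,0,0,1],[-0.01,0.02,-0.08,0,0,0,1],[-0.025,0.055,-0.09,0,0,0,1],[-0.04,0.095,-0.09,0,0,0,1]]';python3 -m crank '[[-0.015,0.042,0,0,0,0,1],[-0.03,0.084,0,0,0,0,1],[-0.045,0.126,0,0,0,0,1],[-0.06,0.168,0,0,0,0,1],[-0.075,0.21,0,0,0,0,1]]';python3 -m crank '[[-0.015,0.042,0,0,0,0,1],[-0.03,0.084,0,0,0,0,1],[-0.045,0.126,0,0,0,0,1],[-0.06,0.168,0,0,0,0,1],[-0.065,0.198,0,0,0,0,1]]'; python3 -m crank '[[0,0,0,0,0,0,1],[0,0,0.03,0,0,0,1],[0,0,0.06,0,0,0,1],[0,0,0.08,0,0,0,1],[0,0,0.08,0,0,0,1]]'
```

```text
clock: 9.3
eef_pos: [592.1, 161.7, 155.4]
tcp_rot: [-3.14, -0.004, 0.002]
contact_force: [0.2, -1.3, -5.0]
opening: 0.592
grasp_force: 105.0
clock: 9.8
eef_pos: [515.6, -49.9, 153.6]
tcp_rot: [3.141, -0.001, 0.0]
contact_force: [0.7, -1.0, -5.8]
opening: 0.588
grasp_force: 104.9
clock: 10.3
eef_pos: [449.8, -248.7, 153.5]
tcp_rot: [3.141, -0.0, -0.001]
contact_force: [0.0, 0.4, -4.2]
opening: 0.593
grasp_force: 105.0
clock: 10.8
eef_pos: [449.7, -245.0, 70.8]
tcp_rot: [-3.139, 0.004, 0.0]
contact_force: [-0.8, 0.0, -5.0]
opening: 0.59
grasp_force: 105.4
```

```bash
python3 -m crank '[[0,0.0005,0.012,0,0,0,1],[0,0.0005,0.022,0,0,0,1],[0,0.0005,0.027,0,0,0,1],[0,0.0005,0.0295,0,0,0,1],[0,0.0005,0.0305,0,0,0,1]]'; python3 -m crank '[[0,0,0,0,0,0,1],[0,0,0,0,0,0,1]]'
```

```text
clock: 11.3
eef_pos: [452.1, -247.6, 45.4]
tcp_rot: [3.141, -0.001, -0.0]
contact_force: [-14.5, 3.7, 55.4]
opening: 0.595
grasp_force: 119.0
clock: 11.5
eef_pos: [452.1, -247.6, 45.5]
tcp_rot: [3.141, -0.002, -0.0]
contact_force: [-12.2, 2.6, 42.5]
opening: 0.59
grasp_force: 117.1
```

```bash
python3 -m crank '[[0,0,-0.002,0,0,0,1],[0,0,-0.003,0,0,0,1],[0,0,-0.003,0,0,0,0.2],[0,0,-0.003,0,0,0,0],[0,0,-0.003,0,0,0,0]]'; python3 -m crank '[[0,0,0,0,0,0,0],[0,0,-0.04,0,0,0,0],[0,0,-0.08,0,0,0,0],[0.01,0,-0.12,0,0,0,0],[0.03,-0.02,-0.15,0,0,0,0]]'; python3 -m crank '[[0.025,-0.04,-0.01,0,0,0,0],[0.05,-0.08,-0.02,0,0,0,0],[0.075,-0.12,-0.025,0,0,0,0],[0.1,-0.16,-0.025,0,0,0,0],[0.12,-0.2,-0.025,0,0,0,0]]'; python3 -m crank '[[0.01,-0.02,0,0,0,0,0],[0.01,-0.02,0,0,0,0,0],[0.01,-0.02,0,0,0,0,0]]'
python3 - <<'E'
from h import *
f=cams.grab_frame("wrist"); print(f["position"],r.sense()["eef_pos"])
cv2.imwrite("pics/w3.png",f["image"][:,:,::-1])
h,s,v=cv2.split(hsv(f))
for b in blobs(((h<5)|(h>174))&(s>180)&(v>110),2000)[:1]:
    print("red",cv2.boundingRect(b),rect(f,b,10))
    hull=cv2.drawContours(np.zeros(h.shape,np.uint8),[cv2.convexHull(b)],-1,1,-1)>0
    for c in blobs(hull&(s<70),300): print(cv2.boundingRect(c),circ(f,c,14))
E
```

```text
clock: 12.0
eef_pos: [451.6, -247.2, 44.8]
tcp_rot: [3.141, -0.0, 0.0]
contact_force: [-0.2, -0.4, 0.7]
opening: 1.003
grasp_force: 0.0
clock: 12.5
eef_pos: [481.5, -228.5, 197.4]
tcp_rot: [3.14, -0.002, -0.002]
contact_force: [0.7, -0.9, -0.3]
opening: 1.0
grasp_force: 0.0
clock: 13.0
eef_pos: [602.6, -25.2, 220.1]
tcp_rot: [3.142, -0.001, 0.0]
contact_force: [1.2, -0.4, -0.0]
opening: 1.0
grasp_force: 0.0
clock: 13.3
eef_pos: [611.0, -6.8, 219.4]
tcp_rot: [3.141, 0.001, 0.001]
contact_force: [-0.3, -0.4, 0.4]
opening: 0.997
grasp_force: 0.0
[690.27816837  -6.26944557 373.56565005] [610.812358    -7.51878319 219.53787963]
```

View pics/w3.png

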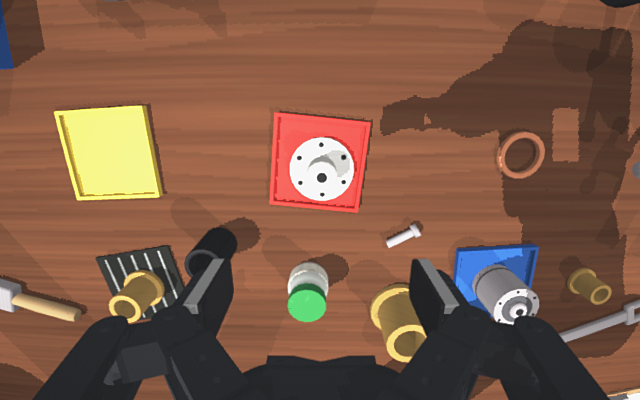

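The cover's flange is centred near (322,168) and its boss hole is at (322,177). The housing stands in the blue tray and the yellow tray is empty.

Run:
```python
from h import *
f=cams.grab_frame("wrist")
print(ray(f,[[322,177.5]],52),ray(f,[[322,169]],14))
h,s,v=cv2.split(hsv(f))
b=blobs(((h<5)|(h>170))&(s>150)&(v>110),1500)[0];print("red",rect(f,b,10))
b=blobs(((h>22)&(h<34)&(s>100)&(v>150)),3000)[0];print("yel",rect(f,b,10))
```

```text
[[611.37573638  -8.23054455]] [[612.40722314  -8.36518252]]
red ((617.7017822265625, -2.6435394287109375), (111.47868347167969, 111.41079711914062), 84.11658477783203)
yel ((630.2817993164062, 250.9506378173828), (110.94010162353516, 115.50614929199219), 2.0533127784729004)
```

```bash
python3 -m crank '[[0.001,0.001,0.04,0,0,0,0],[0.001,0.001,0.085,0,0,0,0],[0.001,0.001,0.13,0,0,0,0],[0.001,0.001,0.16,0,0,0,0],[0.001,0.001,0.177,0,0,0,0]]'; python3 -m crank '[[0,0,0,0,0,0,0],[0,0,0,0,0,0,0.5],[0,0,0,0,0,0,1],[0,0,0,0,0,0,1],[0,0,0,0,0,0,1]]' 70;  python3 -m crank '[[0,0,0,0,0,0,1],[0,0,0,0,0,0,1],[0,0,0,0,0,0,1],[0,0,-0.005,0,0,0,1],[0,0,-0.02,0,0,0,1]]'
```

```text
clock: 13.9
eef_pos: [610.1, -9.5, 40.1]
tcp_rot: [3.141, 0.004, -0.002]
contact_force: [1.6, -0.5, 0.7]
opening: 0.997
grasp_force: 0.0
clock: 14.4
eef_pos: [613.0, -8.1, 44.0]
tcp_rot: [3.142, -0.002, 0.0]
contact_force: [-1.0, -0.1, -0.0]
opening: 0.329
grasp_force: 0.0
clock: 14.9
eef_pos: [611.2, -7.9, 62.3]
tcp_rot: [-3.142, 0.003, -0.0]
contact_force: [0.2, 0.2, 0.5]
opening: -0.003
grasp_force: 0.0
```

```bash
python3 -m crank '[[0,0,-0.04,0,0,0,1],[0,0,-0.08,0,0,0,0.5],[0,0,-0.12,0,0,0,0],[0,0,-0.157,0,0,0,0],[0,0,-0.157,0,0,0,0]]';  python3 - <<'E'
from h import *
f=cams.grab_frame("wrist"); print(f["position"],r.sense()["eef_pos"])
g=cams.grab_frame("scene")
a=cv2.resize(f["image"][80:240,240:400],None,fx=2.5,fy=2.5);b=cv2.resize(g["image"][140:300,270:430],None,fx=2.5,fy=2.5)
cv2.imwrite("pics/w4.png",np.hstack([a,b])[:,:,::-1])
E
```

```text
clock: 15.4
eef_pos: [615.6, -8.0, 227.2]
tcp_rot: [3.141, -0.01, -0.0]
contact_force: [-0.6, -0.2, 0.7]
opening: 0.681
grasp_force: 0.0
[693.06452914  -7.60354324 382.19449648] [614.16709375  -8.03958199 224.21044766]
```

View pics/w4.png

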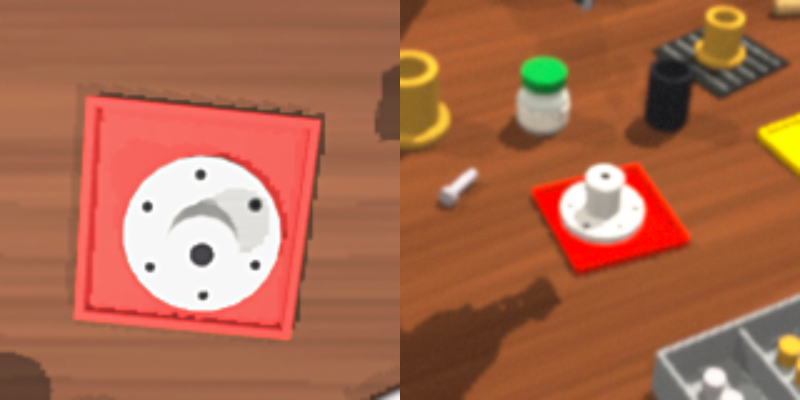

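The cover is untouched and upright in the red tray, so the fingers simply did not hold it. I retry lower and close in stages.

```bash
python3 -m crank '[[0,0,0.04,0,0,0,0],[0,0,0.085,0,0,0,0],[0,0,0.13,0,0,0,0],[0,0,0.16,0,0,0,0],[0,0,0.181,0,0,0,0]]'; python3 -m crank '[[0,0,0,0,0,0,0],[0,0,0,0,0,0,0.3],[0,0,0,0,0,0,0.5],[0,0,0,0,0,0,0.6],[0,0,0,0,0,0,0.6]]' 70;  python3 -m crank '[[0,0,0,0,0,0,0.8],[0,0,0,0,0,0,0.8]]';python3 -m crank '[[0,0,0,0,0,0,0.8]]'
python3 - <<'E'
from h import *
f=cams.grab_frame("wrist"); cv2.imwrite("pics/w5.png",f["image"][:,:,::-1])
E
```

```text
clock: 16.0
eef_pos: [609.5, -8.0, 35.2]
tcp_rot: [-3.141, 0.005, 0.0]
contact_force: [0.2, 0.2, -0.1]
opening: 0.999
grasp_force: 0.0
clock: 16.5
eef_pos: [613.0, -8.0, 40.1]
tcp_rot: [3.142, -0.002, -0.0]
contact_force: [-0.2, 0.3, -0.2]
opening: 0.402
grasp_force: 0.0
clock: 16.7
eef_pos: [613.0, -8.0, 39.9]
tcp_rot: [-3.142, -0.002, -0.0]
contact_force: [-1.2, 0.3, 5.8]
opening: 0.202
grasp_force: 3.1
clock: 16.8
eef_pos: [613.0, -8.0, 39.9]
tcp_rot: [-3.142, -0.002, -0.0]
contact_force: [-1.4, -0.9, 5.8]
opening: 0.202
grasp_force: 3.1
```

View pics/w5.png

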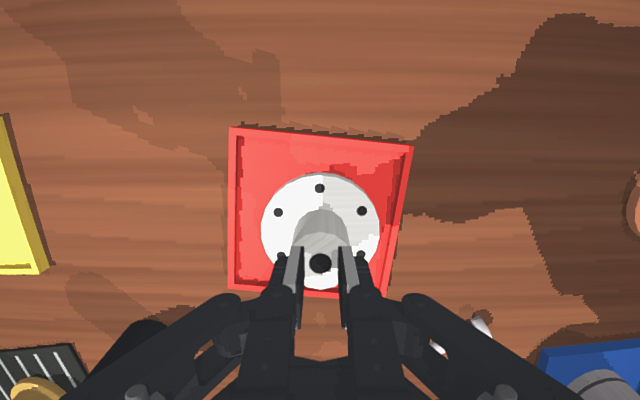

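The pads touch the boss's near side, with the boss hole at (320,263) and the pad tips at about (293,250) and (347,250). I check the centring in x.

Run:
```python
from h import *
f=cams.grab_frame("wrist"); print(f["position"],f["orientation"],r.sense()["eef_pos"])
print("hole",ray(f,[[320,263]],52),"flange",ray(f,[[320,232]],14))
Rm=R.from_euler("xyz",f["orientation"]);K=np.array([[f["fx"],0,f["cx"]],[0,f["fy"],f["cy"]],[0,0,1]])
for p in [(613,-8,21),(613,-8,40),(613,-8,52),(602,4,21),(624,4,21),(602,4,56),(624,4,56)]:
    c=Rm.inv().apply(np.array(p)-f["position"]); print(p,np.round(K@(c/c[2]))[:2])
```

```text
[691.88532418  -7.57737722 194.27335923] [ 2.82760604e+00  8.62828402e-04 -1.57148804e+00] [612.99543911  -7.99731088  39.89199093]
hole [[612.07890515  -7.0426249 ]] flange [[612.89256827  -6.93107764]]
(613, -8, 21) [322. 236.]
(613, -8, 40) [322. 251.]
(613, -8, 52) [322. 262.]
(602, 4, 21) [302. 253.]
(624, 4, 21) [302. 220.]
(602, 4, 56) [299. 284.]
(624, 4, 56) [298. 246.]
```

Run:
```python
from h import *
a=cv2.imread("pics/w5.png")[165:345,220:420]
g=cams.grab_frame("scene")["image"][120:270,290:430,::-1]
cv2.imwrite("pics/w6.png",np.hstack([cv2.resize(a,(440,396),interpolation=cv2.INTER_CUBIC),cv2.resize(g,(360,396),interpolation=cv2.INTER_CUBIC)]))
```

```text
(no output)
```

View pics/w6.png

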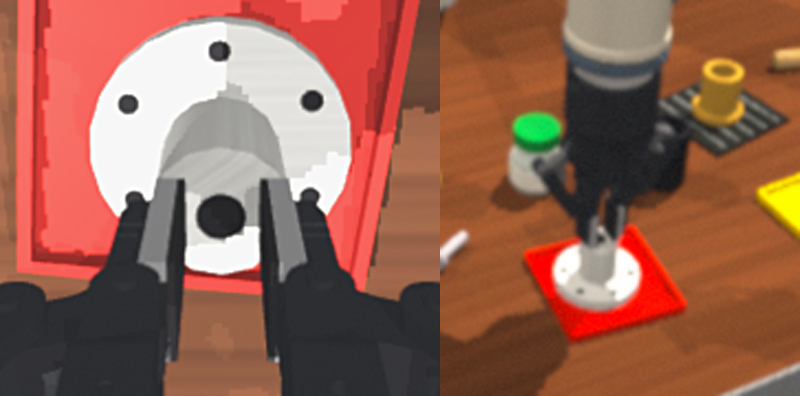

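The scene crop shows the finger pads resting on top of the boss. The tips reach about 30 mm less far than the stated overhang suggests, so I open, go lower in steps while watching the force, and close.

```bash
python3 -m crank '[[0,0,-0.002,0,0,0,0.5],[0,0,-0.002,0,0,0,0],[0,0,-0.002,0,0,0,0],[0,0,0.004,0,0,0,0],[0,0,0.01,0,0,0,0]]'; python3 -m crank '[[0,0,0.004,0,0,0,0],[0,0,0.007,0,0,0,0],[0,0,0.01,0,0,0,0],[0,0,0.01,0,0,0,0],[0,0,0.01,0,0,0,0.3]]' 70;  python3 -m crank '[[0,0,0,0,0,0,0.5],[0,0,0,0,0,0,0.6],[0,0,0,0,0,0,0.6],[0,0,0,0,0,0,0.7],[0,0,0,0,0,0,0.7]]'; python3 -c "
from rig import r; print(r.finger_overhang)"
```

```text
clock: 17.45
eef_pos: [612.2, -8.0, 28.4]
tcp_rot: [-3.142, 0.0, -0.0]
contact_force: [-0.0, 0.4, -0.3]
opening: 0.999
grasp_force: 0.0
clock: 17.95
eef_pos: [612.3, -8.0, 18.9]
tcp_rot: [-3.142, 0.0, 0.0]
contact_force: [-0.4, -0.1, -0.1]
opening: 0.855
grasp_force: 0.0
clock: 18.45
eef_pos: [612.5, -7.8, 19.6]
tcp_rot: [-3.141, -0.0, -0.0]
contact_force: [-1.3, 2.3, 6.6]
opening: 0.37
grasp_force: 69.2
19.0
```

```bash
python3 -m crank '[[0,0,0,0,0,0,1],[0,0,0,0,0,0,1],[0,0,-0.005,0,0,0,1],[0,0,-0.02,0,0,0,1],[0,0,-0.03,0,0,0,1]]'; python3 -m crank '[[0,0,0,0,0,0,1]]'
python3 - <<'E'
from h import *
f=cams.grab_frame("wrist"); cv2.imwrite("pics/w7.png",f["image"][:,:,::-1])
E
```

```text
clock: 18.95
eef_pos: [612.5, -8.1, 50.1]
tcp_rot: [3.142, -0.0, 0.0]
contact_force: [0.6, 0.7, -3.2]
opening: 0.364
grasp_force: 69.9
clock: 19.05
eef_pos: [613.8, -8.1, 51.1]
tcp_rot: [3.142, -0.003, -0.0]
contact_force: [0.2, -1.0, -3.0]
opening: 0.369
grasp_force: 69.9
```

View pics/w7.png

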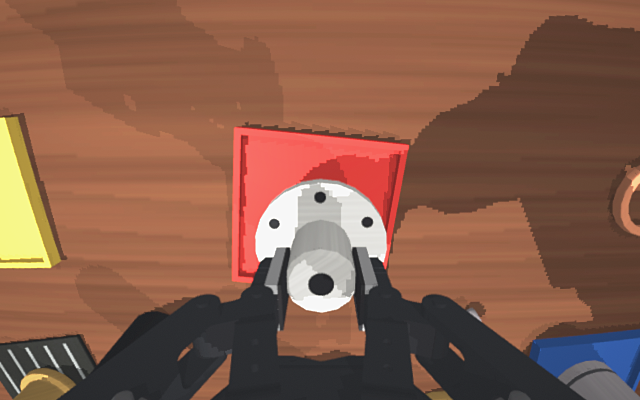

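The cover is held level (boss hole at (321,284)) and clear of the tray. I carry it to the yellow tray.

```bash
python3 -m crank '[[0,0,-0.03,0,0,0,1],[0,-0.01,-0.055,0,0,0,1],[0.002,-0.035,-0.07,0,0,0,1],[0.004,-0.07,-0.07,0,0,0,1],[0.006,-0.11,-0.07,0,0,0,1]]';python3 -m crank '[[0.003,-0.04,0,0,0,0,1],[0.006,-0.08,0,0,0,0,1],[0.009,-0.12,0,0,0,0,1],[0.012,-0.151,0,0,0,0,1],[0.012,-0.151,0,0,0,0,1]]'; python3 -m crank '[[0,0,0.03,0,0,0,1],[0,0,0.06,0,0,0,1],[0,0,0.08,0,0,0,1],[0,0,0.087,0,0,0,1],[0,0,0.087,0,0,0,1]]';python3 -m crank '[[0,0,0.006,0,0,0,1],[0,0,0.01,0,0,0,1],[0,0,0.0125,0,0,0,1],[0,0,0.0125,0,0,0,1]]'
```

```text
clock: 19.6
eef_pos: [618.5, 102.3, 119.4]
tcp_rot: [3.142, -0.001, -0.002]
contact_force: [0.3, -1.2, -3.9]
opening: 0.368
grasp_force: 70.6
clock: 20.1
eef_pos: [630.2, 257.1, 118.5]
tcp_rot: [-3.14, -0.0, 0.003]
contact_force: [0.1, 0.4, -4.2]
opening: 0.366
grasp_force: 70.6
clock: 20.6
eef_pos: [629.4, 252.2, 30.7]
tcp_rot: [3.141, 0.002, -0.0]
contact_force: [0.5, -0.2, -2.7]
opening: 0.365
grasp_force: 70.6
clock: 21.0
eef_pos: [630.6, 253.1, 19.7]
tcp_rot: [-3.141, -0.001, -0.0]
contact_force: [-0.2, 0.1, -2.8]
opening: 0.365
grasp_force: 70.7
```

```bash
python3 -m crank '[[0,0,0.001,0,0,0,1],[0,0,0.002,0,0,0,1],[0,0,0.002,0,0,0,1]]'
```

```text
clock: 21.3
eef_pos: [630.7, 253.0, 19.6]
tcp_rot: [-3.141, -0.001, -0.0]
contact_force: [-5.5, -3.0, 14.0]
opening: 0.372
grasp_force: 72.5
```

```bash
python3 -m crank '[[0,0,0.001,0,0,0,0.6],[0,0,0.0,0,0,0,0.2],[0,0,0,0,0,0,0],[0,0,0,0,0,0,0],[0,0,-0.02,0,0,0,0]]'; python3 -m crank '[[0,0,-0.04,0,0,0,0],[0,0,-0.08,0,0,0,0],[0,0,-0.12,0,0,0,0],[-0.02,0,-0.16,0,0,0,0],[-0.06,0,-0.18,0,0,0,0]]'; python3 -m crank '[[-0.04,0,0,0,0,0,0],[-0.08,0.005,0,0,0,0,0],[-0.115,0.011,0,0,0,0,0],[-0.126,0.011,0,0,0,0,0],[-0.126,0.011,0,0,0,0,0]]'; python3 -m crank '[[0,0,0,0,0,0,0],[0,0,0,0,0,0,0]]'
python3 - <<'E'
from h import *
f=cams.grab_frame("wrist"); print(r.sense()["eef_pos"])
cv2.imwrite("pics/w8.png",f["image"][:,:,::-1])
h,s,v=cv2.split(hsv(f))
for b in blobs((h>15)&(h<35)&(s>90),300)[:6]: print("brass",cv2.boundingRect(b),[(z,circ(f,b,z)) for z in (12,56)])
E
```

```text
clock: 21.8
eef_pos: [628.4, 252.3, 35.0]
tcp_rot: [3.14, 0.004, 0.0]
contact_force: [0.1, -0.4, 1.0]
opening: 0.998
grasp_force: 0.0
clock: 22.3
eef_pos: [573.0, 253.7, 221.1]
tcp_rot: [-3.139, -0.006, -0.001]
contact_force: [0.3, -0.0, -0.4]
opening: 0.998
grasp_force: 0.0
clock: 22.8
eef_pos: [443.4, 242.1, 217.8]
tcp_rot: [-3.141, -0.0, 0.001]
contact_force: [1.5, -0.0, -0.0]
opening: 1.003
grasp_force: 0.0
clock: 23.0
eef_pos: [445.7, 242.4, 217.5]
tcp_rot: [-3.141, -0.001, -0.0]
contact_force: [0.1, -0.2, -0.6]
opening: 0.999
grasp_force: 0.0
[445.56511157 242.25036641 217.32126277]
brass (566, 169, 74, 73) [(12, array([ 390. , -132.5,  145.6])), (56, array([406.5, -86.6, 127.8]))]
brass (257, 0, 109, 57) [(12, array([601.2, 252.3, 122.7])), (56, array([591.9, 251.1, 107.7]))]
brass (298, 149, 48, 53) [(12, array([439.6, 242.3,  64.3])), (56, array([450. , 242.4,  56.4]))]
```

View pics/w8.png

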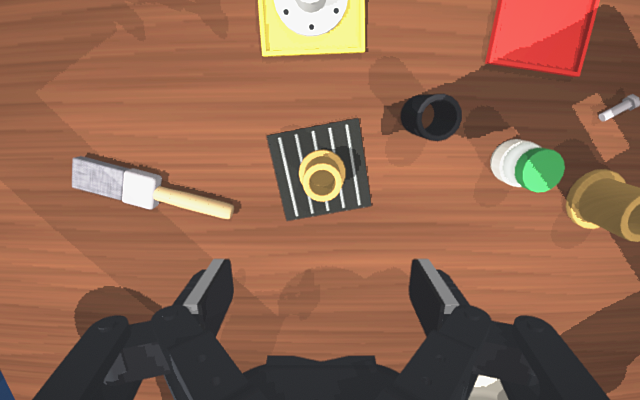

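The bush is upright on the pad with its top rim at (322,182), about (443.5,242.3) in the world.

```bash
python3 -m crank '[[-0.002,0,0.04,0,0,0,0],[-0.002,0,0.085,0,0,0,0],[-0.002,0,0.13,0,0,0,0],[-0.002,0,0.17,0,0,0,0],[-0.002,0,0.1945,0,0,0,0]]'; python3 -m crank '[[0,0,0,0,0,0,0],[0,0,0,0,0,0,0.3],[0,0,0,0,0,0,0.6],[0,0,0,0,0,0,1],[0,0,0,0,0,0,1]]' 70;  python3 -m crank '[[0,0,0,0,0,0,1],[0,0,0,0,0,0,1],[0,0,-0.005,0,0,0,1],[0,0,-0.02,0,0,0,1],[0,0,-0.03,0,0,0,1]]'
```

```text
clock: 23.55
eef_pos: [441.7, 241.3, 19.7]
tcp_rot: [3.14, 0.003, -0.001]
contact_force: [0.4, 1.1, 0.9]
opening: 1.0
grasp_force: 0.0
clock: 24.05
eef_pos: [443.6, 242.7, 24.8]
tcp_rot: [-3.14, -0.003, -0.0]
contact_force: [-2.8, -0.4, 9.3]
opening: 0.458
grasp_force: 69.2
clock: 24.55
eef_pos: [442.4, 242.1, 54.1]
tcp_rot: [-3.141, -0.001, 0.0]
contact_force: [-0.2, 0.2, -3.7]
opening: 0.46
grasp_force: 71.3
```

```bash
python3 -m crank '[[0,0,-0.03,0,0,0,1],[0,0,-0.06,0,0,0,1],[0.007,0.01,-0.08,0,0,0,1],[0.0215,0.03,-0.085,0,0,0,1],[0.043,0.06,-0.085,0,0,0,1]]';python3 -m crank '[[0.025,0.035,0,0,0,0,1],[0.05,0.07,0,0,0,0,1],[0.075,0.105,0,0,0,0,1],[0.1,0.14,0,0,0,0,1],[0.12,0.17,0,0,0,0,1]]'; python3 -m crank '[[0.0115,0.015,0,0,0,0,1],[0.0115,0.015,0.02,0,0,0,1],[0.0115,0.015,0.06,0,0,0,1],[0.0115,0.015,0.09,0,0,0,1],[0.0115,0.015,0.103,0,0,0,1]]';python3 -m crank '[[0,0,0.006,0,0,0,1],[0,0,0.009,0,0,0,1],[0,0,0.0115,0,0,0,1],[0,0,0.0125,0,0,0,1],[0,0,0.0125,0,0,0,1]]'
```

```text
clock: 25.05
eef_pos: [485.9, 182.5, 139.9]
tcp_rot: [-3.14, -0.003, 0.002]
contact_force: [0.2, -0.1, -4.3]
opening: 0.458
grasp_force: 71.7
clock: 25.55
eef_pos: [606.4, 10.0, 138.5]
tcp_rot: [3.141, -0.001, -0.001]
contact_force: [1.2, -0.5, -3.7]
opening: 0.458
grasp_force: 71.7
clock: 26.05
eef_pos: [614.4, -2.6, 32.3]
tcp_rot: [-3.141, 0.005, 0.0]
contact_force: [-0.7, 0.7, -3.7]
opening: 0.465
grasp_force: 71.7
clock: 26.55
eef_pos: [618.0, -2.9, 24.9]
tcp_rot: [-3.141, -0.003, 0.0]
contact_force: [-2.8, 0.5, 8.1]
opening: 0.463
grasp_force: 73.0
```

```bash
python3 -m crank '[[0,0,0,0,0,0,0.5],[0,0,0.0,0,0,0,0.2],[0,0,0,0,0,0,0],[0,0,0,0,0,0,0],[0,0,-0.02,0,0,0,0]]'; python3 -m crank '[[0,0,-0.04,0,0,0,0],[0,0,-0.08,0,0,0,0],[0,0,-0.12,0,0,0,0],[0,0.02,-0.15,0,0,0,0],[0.01,0.06,-0.173,0,0,0,0]]'; python3 -m crank '[[0,0.04,0,0,0,0,0],[0,0.08,0,0,0,0,0],[0,0.12,0,0,0,0,0],[0.0015,0.16,0,0,0,0,0],[0.0015,0.189,0,0,0,0,0]]'; python3 -m crank '[[0,0,0,0,0,0,0],[0,0,0,0,0,0,0],[0,0,0,0,0,0,0]]'
python3 - <<'E'
from h import *
f=cams.grab_frame("wrist"); print(r.sense()["eef_pos"])
cv2.imwrite("pics/w9.png",f["image"][:,:,::-1])
h,s,v=cv2.split(hsv(f))
m=np.zeros(h.shape,bool);m[120:230,240:400]=1
for b in blobs(m&(s>90)&(h<16)&(v>195),150)[:6]: print("ring",cv2.boundingRect(b),circ(f,b,8))
g=cams.grab_frame("top"); h,s,v=cv2.split(hsv(g)); m=np.zeros(h.shape,bool);m[122:192,258:330]=1
c=blobs(m&((h>15)&(h<35)&(s>90)))[0];print("bush top cam",circ(g,c,12))
cv2.imwrite("pics/top2.png",cv2.resize(g["image"][110:280,130:450],None,fx=2.5,fy=2.5,interpolation=cv2.INTER_CUBIC)[:,:,::-1])
E
```

```text
clock: 27.05
eef_pos: [614.9, -3.0, 40.4]
tcp_rot: [-3.142, 0.004, -0.0]
contact_force: [-0.0, 0.2, 0.5]
opening: 1.0
grasp_force: 0.0
clock: 27.55
eef_pos: [626.8, -61.6, 218.0]
tcp_rot: [-3.141, -0.002, 0.003]
contact_force: [1.5, -0.2, -0.3]
opening: 1.0
grasp_force: 0.0
clock: 28.05
eef_pos: [628.1, -254.5, 215.3]
tcp_rot: [3.141, -0.0, -0.001]
contact_force: [0.2, -0.4, 0.2]
opening: 1.001
grasp_force: 0.0
clock: 28.35
eef_pos: [628.2, -251.0, 215.2]
tcp_rot: [-3.141, 0.0, 0.0]
contact_force: [0.6, -0.0, -0.1]
opening: 1.001
grasp_force: 0.0
[ 628.31791179 -250.7797197   215.32642992]
bush top cam [617.5  -2.5  55.9]
```

View pics/w9.png

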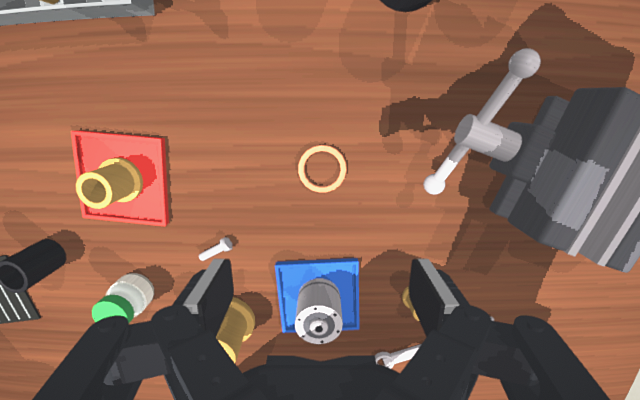

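View pics/top2.png

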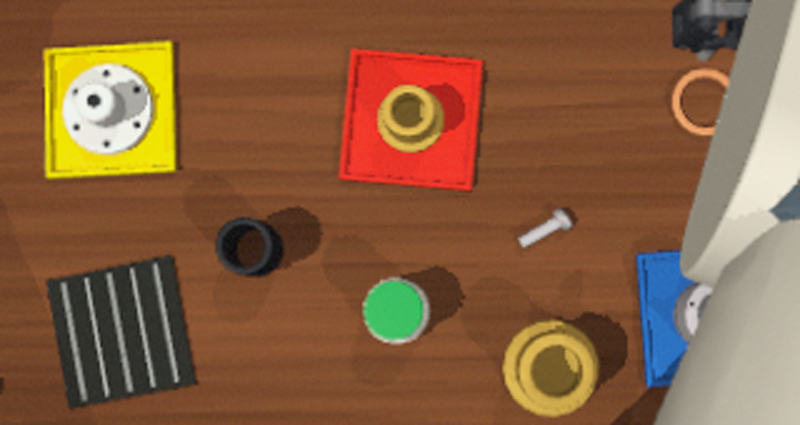

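The bush is centred in red and the cover in yellow. The ring is at (322,168) in the wrist view, and the housing hub is at (319,327).

Run:
```python
from h import *
f=cams.grab_frame("wrist"); h,s,v=cv2.split(hsv(f))
m=np.zeros(h.shape,bool);m[130:205,285:360]=1
H=f["image"].astype(int); q=m&(v>210)&(h>8)&(h<30)
for b in blobs(q,150)[:3]: print("ring",cv2.boundingRect(b),circ(f,b,8))
print(ray(f,[[322.5,168]],8),"hub",ray(f,[[319,327]],70),ray(f,[[319,324]],64))
b=blobs((h>95)&(h<125)&(s>100),2000)[0];print("blue",rect(f,b,10))
```

```text
ring (298, 145, 49, 48) [ 629.3 -251.3   58.3]
[[ 630.98369425 -252.03693091]] hub [[ 452.76633222 -248.05972778]] [[ 452.13813215 -248.02172371]]
blue ((452.3310546875, -246.53512573242188), (115.16849517822266, 109.79454803466797), 2.8279755115509033)
```

```bash
python3 -m crank '[[0.001,0.0006,0.04,0,0,0,0.3],[0.001,0.0006,0.085,0,0,0,0.3],[0.001,0.0006,0.13,0,0,0,0.3],[0.001,0.0006,0.17,0,0,0,0.3],[0.001,0.0006,0.19,0,0,0,0.3]]' 30; python3 -m crank '[[0,0,0.008,0,0,0,0.3],[0,0,0.015,0,0,0,0.3],[0,0,0.015,0,0,0,0.3],[0,0,0.015,0,0,0,0.3]]';python3 -m crank '[[0,0,0.003,0,0,0,0.3],[0,0,0.006,0,0,0,0.3],[0,0,0.006,0,0,0,0.3]]';python3 -m crank '[[0,0,0.003,0,0,0,0.3],[0,0,0.004,0,0,0,0.3],[0,0,0.004,0,0,0,0.3]]'
```

```text
clock: 29.0
eef_pos: [627.3, -250.8, 21.6]
tcp_rot: [-3.14, 0.004, 0.001]
contact_force: [-0.3, -0.0, 0.1]
opening: 0.699
grasp_force: 0.0
clock: 29.4
eef_pos: [630.2, -252.8, 11.7]
tcp_rot: [3.141, -0.002, 0.0]
contact_force: [-0.5, 0.0, -0.5]
opening: 0.7
grasp_force: 0.0
clock: 29.7
eef_pos: [629.2, -252.6, 4.4]
tcp_rot: [-3.142, 0.0, -0.0]
contact_force: [0.4, 0.6, 0.1]
opening: 0.701
grasp_force: 0.0
clock: 30.0
eef_pos: [629.1, -252.6, 0.1]
tcp_rot: [-3.141, 0.0, -0.0]
contact_force: [0.4, 0.1, -0.2]
opening: 0.701
grasp_force: 0.0
```

```bash
python3 -m crank '[[0,-0.0007,0.002,0,0,0,0.3],[0,-0.0007,0.005,0,0,0,0.3],[0,-0.0007,0.005,0,0,0,0.3]]';python3 -m crank '[[0,0,0.002,0,0,0,0.3],[0,0,0.004,0,0,0,0.3],[0,0,0.004,0,0,0,0.3]]';python3 - <<'E'
from h import *
f=cams.grab_frame("wrist"); cv2.imwrite("pics/w10.png",cv2.resize(f["image"][170:340,220:430],None,fx=2,fy=2)[:,:,::-1])
E
```

```text
clock: 30.3
eef_pos: [629.0, -251.8, -5.1]
tcp_rot: [-3.141, 0.001, 0.0]
contact_force: [-1.1, -0.2, 0.3]
opening: 0.7
grasp_force: 0.0
clock: 30.6
eef_pos: [629.1, -251.8, -9.0]
tcp_rot: [-3.141, 0.0, -0.0]
contact_force: [0.1, 1.2, -0.3]
opening: 0.704
grasp_force: 0.0
```

```bash
python3 -m crank '[[0,0,0.001,0,0,0,0.3],[0,0,0.002,0,0,0,0.3],[0,0,0.002,0,0,0,0.3]]';python3 -m crank '[[0,0,0.001,0,0,0,0.3],[0,0,0.002,0,0,0,0.3],[0,0,0.002,0,0,0,0.3]]'; python3 -m crank '[[0,0,0.0,0,0,0,0.35],[0,0,0,0,0,0,0.42],[0,0,0,0,0,0,0.45]]'; python3 -m crank '[[0,0,0.0,0,0,0,0.48],[0,0,0,0,0,0,0.48],[0,0,0,0,0,0,0.48]]'
```

```text
clock: 30.95
eef_pos: [629.2, -251.9, -10.7]
tcp_rot: [-3.142, 0.0, 0.0]
contact_force: [0.8, 0.2, 0.5]
opening: 0.699
grasp_force: 0.1
clock: 31.25
eef_pos: [629.2, -251.9, -12.8]
tcp_rot: [-3.142, 0.0, 0.0]
contact_force: [-0.3, -0.3, -0.9]
opening: 0.699
grasp_force: 0.1
clock: 31.55
eef_pos: [629.3, -252.0, -11.9]
tcp_rot: [3.141, -0.0, 0.0]
contact_force: [-1.6, 0.4, 5.4]
opening: 0.657
grasp_force: 30.5
clock: 31.85
eef_pos: [629.3, -252.0, -12.0]
tcp_rot: [3.141, -0.0, 0.0]
contact_force: [-2.8, 0.8, 6.0]
opening: 0.656
grasp_force: 30.6
```

```bash
python3 -m crank '[[0,0,0.0,0,0,0,0.8],[0,0,0,0,0,0,0.8],[0,0,-0.005,0,0,0,0.8],[0,0,-0.02,0,0,0,0.8],[0,0,-0.04,0,0,0,0.8]]' 35; python3 -m crank '[[0,0,-0.03,0,0,0,0.8],[0,0,-0.06,0,0,0,0.8],[0,0,-0.09,0,0,0,0.8],[0,0,-0.11,0,0,0,0.8],[0,0,-0.11,0,0,0,0.8]]';python3 -m crank '[[0,0,0,0,0,0,0.8],[0,0,0,0,0,0,0.8]]'
python3 - <<'E'
from h import *
f=cams.grab_frame("wrist"); print(r.sense()["eef_pos"]); cv2.imwrite("pics/w11.png",f["image"][:,:,::-1])
h,s,v=cv2.split(hsv(f)); 
Rm=R.from_euler("xyz",f["orientation"]);K=np.array([[f["fx"],0,f["cx"]],[0,f["fy"],f["cy"]],[0,0,1]])
e=r.sense()["eef_pos"]
c=Rm.inv().apply(e+[0,0,16]-f["position"]); print("expect ring px",K@(c/c[2]))
m=np.zeros(h.shape,bool);m[200:390,250:390]=1
for b in blobs(m&(h>3)&(h<22)&(s>70)&(v>200),200)[:4]: print(cv2.boundingRect(b))
E
```

```text
clock: 32.35
eef_pos: [628.7, -251.6, 27.6]
tcp_rot: [-3.141, 0.002, -0.0]
contact_force: [-0.0, -0.0, 0.2]
opening: 0.65
grasp_force: 37.2
clock: 32.85
eef_pos: [631.4, -252.8, 141.9]
tcp_rot: [3.139, -0.006, -0.0]
contact_force: [-0.1, -0.7, -0.5]
opening: 0.648
grasp_force: 37.2
clock: 33.05
eef_pos: [628.4, -251.6, 136.2]
tcp_rot: [-3.141, 0.002, 0.0]
contact_force: [0.5, 0.4, -1.4]
opening: 0.642
grasp_force: 37.2
[ 628.37525188 -251.52400751  135.9315382 ]
expect ring px [321.78992291 265.29017298   1.        ]
(265, 227, 112, 88)
```

```bash
python3 -m crank '[[-0.03,0,0,0,0,0,0.8],[-0.07,-0.001,0,0,0,0,0.8],[-0.11,-0.002,0,0,0,0,0.8],[-0.15,-0.003,0,0,0,0,0.8],[-0.177,-0.004,0,0,0,0,0.8]]'; python3 -m crank '[[0,0,0,0,0,0,0.8],[0,0,0,0,0,0,0.8],[0,0,0,0,0,0,0.8]]'
python3 - <<'E'
from h import *
f=cams.grab_frame("wrist"); e=r.sense()["eef_pos"]; print(e)
h,s,v=cv2.split(hsv(f)); m=np.zeros(h.shape,bool);m[200:340,250:390]=1
for b in blobs(m&(h>3)&(h<22)&(s>70)&(v>200),200)[:4]: print(cv2.boundingRect(b),circ(f,b,e[2]+20))
for b in blobs(m&(h>3)&(h<22)&(s>40)&(v>150),200)[:4]: print(cv2.boundingRect(b),circ(f,b,e[2]+20))
cv2.imwrite("pics/w12.png",f["image"][:,:,::-1])
E
```

```text
clock: 33.6
eef_pos: [448.8, -247.0, 136.0]
tcp_rot: [-3.14, 0.003, -0.0]
contact_force: [0.5, 0.6, -1.1]
opening: 0.646
grasp_force: 37.2
clock: 33.9
eef_pos: [453.3, -248.2, 137.2]
tcp_rot: [3.141, -0.0, 0.0]
contact_force: [-0.7, -0.6, -0.7]
opening: 0.647
grasp_force: 37.2
[ 453.39524808 -248.10244476  137.17742528]
(265, 228, 112, 88) [ 453.7 -247.4   56.3]
(250, 200, 127, 116) [ 461.4 -241.1   75.9]
```

```bash
python3 -m crank '[[-0.0015,0.0005,0.02,0,0,0,0.8],[-0.0015,0.0005,0.045,0,0,0,0.8],[-0.0015,0.0005,0.065,0,0,0,0.8],[-0.0015,0.0005,0.074,0,0,0,0.8],[-0.0015,0.0005,0.075,0,0,0,0.8]]'; python3 -m crank '[[0,0,0,0,0,0,0.8],[0,0,0.003,0,0,0,0.8],[0,0,0.005,0,0,0,0.8],[0,0,0.005,0,0,0,0.8]]'; python3 -m crank '[[0,0,0.001,0,0,0,0.8],[0,0,0.002,0,0,0,0.8],[0,0,0.002,0,0,0,0.8]]'
```

```text
clock: 34.45
eef_pos: [450.7, -248.0, 61.2]
tcp_rot: [-3.141, 0.002, 0.0]
contact_force: [-0.3, -0.1, -0.1]
opening: 0.646
grasp_force: 37.3
clock: 34.85
eef_pos: [451.0, -248.5, 57.6]
tcp_rot: [3.141, -0.0, -0.0]
contact_force: [-0.4, -0.3, -1.0]
opening: 0.65
grasp_force: 37.3
clock: 35.15
eef_pos: [450.7, -248.4, 55.3]
tcp_rot: [-3.142, 0.0, -0.0]
contact_force: [0.1, 0.0, -0.3]
opening: 0.647
grasp_force: 37.3
```

```bash
python3 -m crank '[[0,0,0.001,0,0,0,0.8],[0,0,0.0015,0,0,0,0.8],[0,0,0.0015,0,0,0,0.8]]'; python3 -m crank '[[0,0,0.001,0,0,0,0.8],[0,0,0.0015,0,0,0,0.8],[0,0,0.0015,0,0,0,0.8]]'
```

```text
clock: 35.45
eef_pos: [450.8, -248.4, 53.8]
tcp_rot: [-3.142, 0.0, 0.0]
contact_force: [-0.6, -0.3, 0.6]
opening: 0.643
grasp_force: 37.3
clock: 35.75
eef_pos: [450.8, -248.4, 52.3]
tcp_rot: [-3.142, 0.0, 0.0]
contact_force: [0.3, -0.6, 0.5]
opening: 0.648
grasp_force: 37.3
```

```bash
python3 -m crank '[[0,0,0.0005,0,0,0,0.8],[0,0,0.001,0,0,0,0.8],[0,0,0.001,0,0,0,0.8]]'
```

```text
clock: 36.05
eef_pos: [450.9, -248.4, 52.0]
tcp_rot: [3.142, -0.0, 0.0]
contact_force: [-2.5, 1.5, 9.0]
opening: 0.65
grasp_force: 38.7
```

Contact is at the expected height. I open gently, retreat and check.

```bash
python3 -m crank '[[0,0,0,0,0,0,0.3],[0,0,0,0,0,0,0.2],[0,0,0,0,0,0,0],[0,0,0,0,0,0,0],[0,0,-0.02,0,0,0,0]]'; python3 -m crank '[[0,0,-0.04,0,0,0,0],[0,0,-0.08,0,0,0,0],[0,0,-0.12,0,0,0,0],[0,0,-0.145,0,0,0,0],[0,0,-0.145,0,0,0,0]]'; python3 -m crank '[[-0.04,0.04,0,0,0,0,0],[-0.04,0.08,0,0,0,0,0],[-0.04,0.12,0,0,0,0,0],[-0.04,0.16,0,0,0,0,0],[-0.04,0.2,0,0,0,0,0]]';python3 -m crank '[[0,0.04,0,0,0,0,0],[0,0.08,0,0,0,0,0],[0,0.12,0,0,0,0,0],[0,0.12,0,0,0,0,0],[0,0.12,0,0,0,0,0]]'
python3 - <<'E'
from h import *
g=cams.grab_frame("top"); s=cams.grab_frame("scene")
a=cv2.resize(g["image"][110:280,130:450],(800,425),interpolation=cv2.INTER_CUBIC)
b=cv2.resize(s["image"][140:280,180:500],(400,175)); c=cv2.resize(g["image"][200:275,375:455],(187,175),interpolation=cv2.INTER_CUBIC);d=cv2.resize(s["image"][175:245,190:275],(213,175),interpolation=cv2.INTER_CUBIC)
cv2.imwrite("pics/fin.png",np.vstack([a,np.hstack([b,c,d])])[:,:,::-1])
h,ss,v=cv2.split(hsv(g)); m=np.zeros(h.shape,bool);m[205:268,382:445]=1
for k in blobs(m&(h<18)&(ss>70),80): print("ring",circ(g,k,76))
E
```

```text
clock: 36.55
eef_pos: [449.2, -247.5, 69.7]
tcp_rot: [-3.14, 0.004, 0.0]
contact_force: [0.0, -0.3, 0.4]
opening: 1.002
grasp_force: 0.0
clock: 37.05
eef_pos: [452.8, -249.5, 220.2]
tcp_rot: [3.138, -0.006, -0.0]
contact_force: [0.2, -0.2, -0.4]
opening: 1.002
grasp_force: 0.0
clock: 37.55
eef_pos: [410.1, -449.7, 215.1]
tcp_rot: [-3.14, 0.001, -0.0]
contact_force: [0.8, 0.4, 0.9]
opening: 0.998
grasp_force: 0.0
clock: 38.05
eef_pos: [410.1, -568.3, 214.4]
tcp_rot: [-3.139, 0.001, -0.001]
contact_force: [-0.9, 0.5, -0.6]
opening: 1.002
grasp_force: 0.0
ring [ 449.5 -236.   172.4]
```

View pics/fin.png

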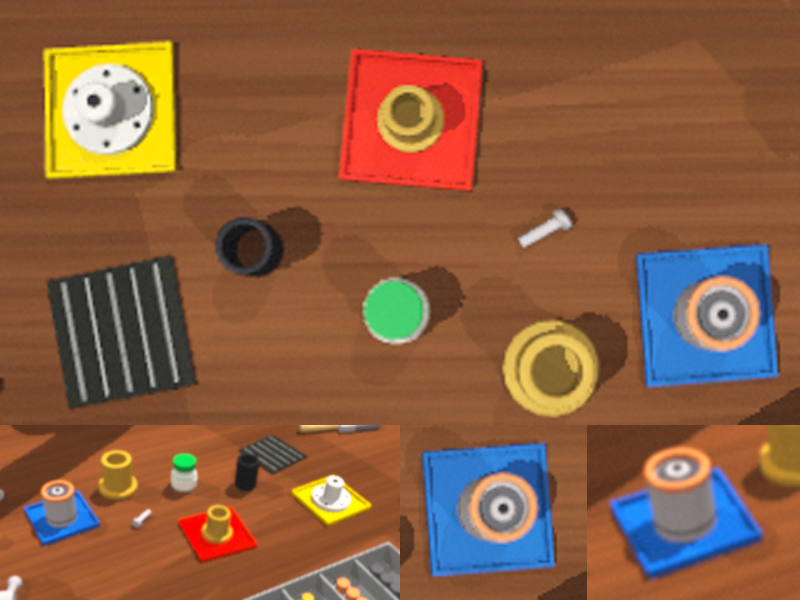

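The final view shows the ring flat and concentric round the hub at (722,314), the cover centred in yellow (108,108), and the bush centred in red (410,118). The sleeve (249,246) and jar (396,311) have not moved.

```bash
python3 -c "
from h import *
g=cams.grab_frame('top');print(ray(g,[[418.8,235.6]],70))
from rig import sign_off
print(sign_off())"
```

```text
[[ 449.67463231 -247.92939591]]
the job is handed in; nothing more can be done
None
```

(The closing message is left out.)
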